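# Make up the two issue trays in the weighbridge office

### The arm

A 7-joint arm with a two-finger parallel gripper is mounted at the origin on the work surface. World frame = base frame: x ahead of the robot, y to its left, z up, the work surface at z = 0. Lengths are in m, angles in rad, forces in N, time in s.
With the tool pointing down it reaches from about 0.35 to 0.775 m from the base axis. Payload 3.1 kg.
Tool frame: the origin (TCP) lies midway between the tips of the shut fingers; the grasp point (between the pads) lies 19 mm behind it; z points along the fingers, y is the line along which they close (so a half turn about z gives the same grasp; the last joint's range is limited). The gripper opens to 85 mm and grips with 20 to 120 N. Pads are 22 mm wide; open, the fingers measure 114 mm over their backs; the gripper's body (76 mm by 85 mm) begins 54 mm behind the grasp point. The pads swing forward as they close: fully open they stand 13 mm farther back than shut.
Start: joints at [1.16, 0.311, 0.014, 1.512, -0.004, 1.319, -0.027], TCP at [0.198, -0.513, 0.231] pointing down, gripper open.
Joint ranges: [-2.7, 2.7], [-0.3, 1.91], [-1.27, 1.3], [0.12, 2.57], [-1.44, 4.58], [0.2, 2.03], [-3.05, 3.05]. Speed limits (rad/s): [2.79, 2.79, 3.14, 3.14, 3.14, 3.14, 3.14].

### API

Orientations are given as a 3x3 rotation matrix whose columns are the frame's x, y, z axes.
In Python, from rig import * gives the robot as it stands. The module is installed in compiled form; this text tells all that it offers.
- The arm moves only by the tool move_arm, never from a script. Its argument "deltas" is a list of rows, each an object with "translation": the shift along the world's x, y, z in cm, a list of three; "dr": the turn, a rotation vector about the world's x, y, z in degrees, a list of three; "grip": the opening in per cent of the stroke, from 0 (shut) to 100 (fully open). A call has 1 to 12 rows; each row shifts and turns the commanded pose from where the row before left it; what a row does not reach is not made up. A row lasts 1/10 s, in which the tool goes at most 50 mm and 8.59 degrees, less where a joint would pass 70% of its speed; a pose out of reach is approached as far as the arm can. A call is refused whole if a number of a shift passes 5 or a number of a turn 8.59, either way. A call with a gripper value outside its range is refused whole. The fingers move at their own pace and stop on an object; "force" is the grip in N (left out, the last holds). Time passes only in rows, so rows that do not move let the fingers close. It gives the time, the measured TCP pose, the force, the opening and the grip force at its end, in the units of the state.
- observe(): the state, without advancing time (a new reading comes with each control period).
- grab_frame(name): name is "side" or "top"; returns a dict with "image" (384x512x3 uint8, blue, green, red), "depth" (384x512 float32, m along the optical axis (not along the pixel's ray), 0 where there is no reading), "fx", "fy", "cx", "cy" (pixels), "D" ([k1, k2, p1, p2, k3] as OpenCV has them; the pictures are not rectified), "world_to_cam" (4x4, takes a point from world to camera coordinates). Camera axes: x right, y up, looking along -z (the intrinsics and any distortion apply to the point x, -y, -z); pixel columns grow to the right and rows downward; lengths in m; the calibration is good to about 2 mm. A picture is of the moment at which its call begins.
- finish_job(): hands the job in; it is judged then, once.
Trained networks look in a picture, given as the dict that the camera call returned (one of the last four; its "shot" number tells which), for a name from the list of things; names that differ only in an ending like _2 or _b are one class to them, and where a whole thing is asked for, a point or a joint stands for the part that bears it (a point fixed in the world has none). Each returns a list of dicts, best first, with "confidence" (0 to 1); they miss things now and then, are a little off and sometimes report something else, mostly with a low value. They report only what shows in the picture. A call takes as long as a camera call. They do not tell look-alikes from the thing itself.
- spot_in(picture, thing): "xyz" ([x, y, z] in m, in the coordinates of the camera as it stood for that picture, good to about 4 mm: the middle of the surface that is visible of it).
- silhouettes(picture, thing): "mask" (384x512 bool, what is visible of it).
The state is a dict: "time_s": time; "qpos": joint angles; "joint_vel": joint speeds; "joint_efforts": joint torques, N m; "ee_pos": TCP position; "eef_rot": TCP orientation; "force": force on the tool from outside, world axes, zero at the start; "wrist_torque": the same for the moment, N m; "gripper_width": opening from 0.0 (shut) to 1.0 (fully open); "finger_force": force on a finger pad.
Only numpy, scipy, OpenCV 4.12 (cv2) and the standard library are available. Lean on these libraries where they do the work, as an engineer would, in place of code of your own. Each camera call takes 0.05 s, during which the arm holds its last target. There are 200 camera calls.

### The job

Make up the two issue trays for the shift: in the sampler's three-compartment tray a two-way radio in the narrowest compartment, the wide sample jar in the middle one and the slim bottle in the one at the other end; in the gatekeeper's two-compartment tray the other radio in the narrower compartment and the torch in the wider. Everything must stand upright on the floor of its compartment, and be set down, not dropped. Leave the stamp, the tape measure and the mug where they are.

Things in the scene. Friction and masses are not known exactly. Their poses are not given: they have to be found in the camera images.
- radio_a_mid (a point): a black two-way radio standing upright, one of two alike and interchangeable: a box body 30 mm thick (own x), 55 mm wide (own y), 78 mm tall, with an 11 mm thick stub aerial rising 18 mm above it at own y = +17 mm; 96 mm overall. This point is on its middle axis, 48 mm above its base; z up. Can be gripped across its width or its thickness.
- radio_b_mid (a point): the other black two-way radio standing upright, one of two alike and interchangeable: a box body 30 mm thick (own x), 55 mm wide (own y), 78 mm tall, with an 11 mm thick stub aerial rising 18 mm above it at own y = +17 mm; 96 mm overall. This point is on its middle axis, 48 mm above its base; z up. Can be gripped across its width or its thickness.
- torch_mid (a point): a bare aluminium torch with dark grip rings, standing upright on its head (lens down, black rubber button on top): 96 mm tall, head 44 mm across (lowest 18 mm), barrel 32 mm across (from 28 mm up). This point is on its axis, 48 mm above its base; z up.
- jar_mid (a point): the wide glass sample jar, upright: a cylinder 58 mm across and 72 mm tall, pale whitish glass with a white lid of the same width (top 20 mm). This point is on its axis, 36 mm above its base; z up.
- bottle_mid (a point): the slim amber glass sample bottle, upright: 42 mm across up to 66 mm above its base, then a shoulder and a black cap 26 mm across; 96 mm tall overall. This point is on its axis, 48 mm above its base; z up.
- sampler_tray: low grey plastic, longer, 216 x 88 mm, three compartments in a row along own x: 52 mm long, centre x = -78 mm, for a radio (fits with its 30 mm thickness along the row); 82 mm, x = -7 mm, for the jar; 66 mm, x = +71 mm, for the bottle. Own x points away from the robot, within 25 degrees. Walls 4 mm thick, 18 mm tall; floor 4 mm thick; 80 mm inside along y. Fixed. Origin: centre of underside, z up.
- gate_tray: low grey plastic, shorter, 128 x 88 mm, two compartments in a row along own x: 52 mm long, centre x = -34 mm, for a radio (fits with its 30 mm thickness along the row); 64 mm, x = +28 mm, for the torch. Own x points away from the robot, within 25 degrees. Walls 4 mm thick, 18 mm tall; floor 4 mm thick; 80 mm inside along y. Fixed. Origin: centre of underside, z up.
- stamp_mid (a point): a self-inking office stamp, not to be moved: black and grey, 40 by 64 mm, 77 mm tall, standing on its base among the stock. This point is at its middle, 38 mm above the desk.
- tape_mid (a point): a yellow pocket tape measure, not to be moved: 34 mm thick by 66 mm, 66 mm tall, standing on its edge among the stock. This point is at its middle, 33 mm above the desk.
- mug: a white mug, not to be moved: 80 mm across, 92 mm tall, its handle (own +y) pointing roughly away from the robot. Origin at the centre of its underside.
Not all that is in view belongs to the job. Leave any turquoise look-alike of the part that bears torch_mid alone. Of the things shaped like the part that bears jar_mid, the clear glass one is meant.

How it is judged:
By the outcome, as a careful person would: the job done as asked, in the order asked, and still so for the second after the job is handed in, with the robot touching nothing.
It also fails if it takes over 112 s, if anything falls off the work surface, if the arm or the gripper's body presses on something with over 40 N, if the wrist force passes 120 N, or if a joint passes its speed limit or range.

## Working session

There is one attempt and no reset: what is moved stays moved. The work goes in short steps, Python scripts to look and compute and a tool call to move; the robot and the scene stay as the last step left them, time stands still between calls to the robot, and variables do not carry over. Pictures are saved under pics/ and viewed, at most 14 in all, crops included, and the job is handed in when it is done.

Besides the shell and the picture viewer there is one more tool, called after "Emit:" in YAML: its name, and indented under it one key for each argument. move_arm: Moves the arm, as the interface text tells. Its arguments: {"type":"object","properties":{"deltas":{"type":"array"},"force":{"type":"number"}},"required":["deltas"]}

```bash
mkdir -p pics; cat > h.py <<'E'
from rig import *
import numpy as np, cv2, pickle
def world(f,u,v,d):
    K=np.array([[f["fx"],0,f["cx"]],[0,f["fy"],f["cy"]],[0,0,1.]])
    p=cv2.undistortPoints(np.array([np.c_[np.atleast_1d(u),np.atleast_1d(v)]],float).reshape(-1,1,2),K,np.array(f["D"],float))[:,0]
    d=np.atleast_1d(d)
    c=np.c_[p[:,0]*d,-p[:,1]*d,-d,np.ones(len(d))]
    return (np.linalg.inv(f["world_to_cam"])@c.T).T[:,:3]
def cam2w(f,x): return (np.linalg.inv(f["world_to_cam"])@np.r_[x,1])[:3]
def cloud(f,m=None):
    m=(f["depth"]>0)&(m if m is not None else True)
    v,u=np.nonzero(m); return world(f,u,v,f["depth"][v,u]),u,v
E
python3 - <<'E'
from h import *
np.set_printoptions(precision=3,suppress=True)
names=["radio_a_mid","torch_mid","jar_mid","bottle_mid","sampler_tray","gate_tray","stamp_mid","tape_mid","mug"]
F={}
for c in ["top","side"]:
    f=grab_frame(c); F[c]=f
    cv2.imwrite(f"pics/{c}0.png",f["image"])
    print(c,"campos",np.linalg.inv(f["world_to_cam"])[:3,3],f["D"],f["fx"])
    for n in names:
        for r in spot_in(f,n): print(" ",n,cam2w(f,r["xyz"]),round(r["confidence"],2))
    f["m"]={}
    for n in names:
        f["m"][n]=[(r["mask"],r["confidence"]) for r in silhouettes(f,n)]
        for m,cf in f["m"][n]:
            P,u,v=cloud(f,m)
            if len(P)>20: print("   mask",n,round(cf,2),len(P),"min",np.percentile(P,2,0),"max",np.percentile(P,98,0),"uv",int(u.mean()),int(v.mean()))
pickle.dump(F,open("F0.pkl","wb"))
print(observe())
E
```

```text
top campos [0.299 0.011 1.074] [0.047 0.    0.    0.    0.   ] 398.9890567083816
  radio_a_mid [ 0.429 -0.007  0.076] 0.64
  torch_mid [0.426 0.111 0.089] 0.78
  torch_mid [0.393 0.181 0.085] 0.55
  jar_mid [ 0.451 -0.121  0.069] 0.74
  jar_mid [ 0.268 -0.253  0.069] 0.67
  jar_mid [ 0.695 -0.163  0.043] 0.5
  bottle_mid [0.558 0.11  0.068] 0.8
  sampler_tray [ 0.521 -0.3    0.005] 0.76
  gate_tray [0.52  0.297 0.005] 0.83
  gate_tray [ 0.552 -0.124  0.06 ] 0.66
  gate_tray [ 0.696 -0.162  0.043] 0.63
  stamp_mid [ 0.667 -0.006  0.061] 0.7
  tape_mid [ 0.553 -0.121  0.064] 0.8
  mug [ 0.697 -0.163  0.045] 0.91
  mug [ 0.447 -0.12   0.069] 0.7
   mask radio_a_mid 0.69 300 min [ 0.417 -0.036  0.015] max [0.445 0.016 0.095] uv 252 217
   mask torch_mid 0.73 308 min [0.38  0.167 0.001] max [0.419 0.208 0.099] uv 178 243
   mask torch_mid 0.66 304 min [ 0.412  0.088 -0.004] max [0.453 0.129 0.099] uv 207 225
   mask jar_mid 0.83 573 min [ 0.238 -0.281  0.001] max [ 0.291 -0.228  0.073] uv 359 267
   mask jar_mid 0.77 454 min [ 0.422 -0.147  0.027] max [ 0.476 -0.093  0.074] uv 293 203
   
[... 2175 characters left out ...]
n [ 0.646 -0.027  0.005] max [0.702 0.021 0.077] uv 197 160
   mask mug 0.71 1089 min [ 0.649 -0.223  0.002] max [ 0.726 -0.117  0.091] uv 224 128
{'time_s': 1.9, 'qpos': array([ 1.16 ,  0.311,  0.014,  1.511, -0.004,  1.319, -0.027]), 'joint_vel': array([-0.   ,  0.001,  0.   ,  0.001,  0.001, -0.001,  0.001]), 'joint_efforts': array([ -0.   , -37.979,   0.145, -23.086,   0.012,   0.002,   0.   ]), 'ee_pos': array([ 0.198, -0.513,  0.231]), 'eef_rot': array([[ 0.933,  0.361, -0.   ],
       [ 0.361, -0.933, -0.   ],
       [-0.   ,  0.   , -1.   ]]), 'force': array([0.252, 0.29 , 0.415]), 'wrist_torque': array([0.019, 0.029, 0.013]), 'finger_force': 0.0, 'gripper_width': 0.9999798389612387}
```

View pics/top0.png

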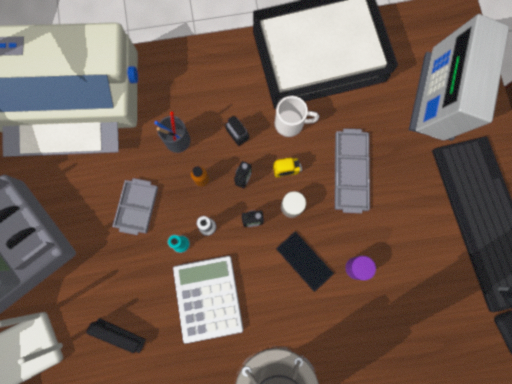

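View pics/side0.png

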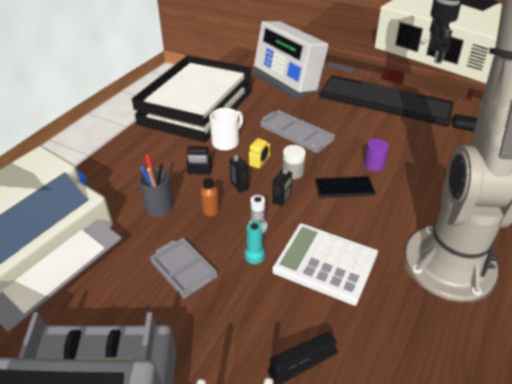

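The top view shows the radios at (244,174) and (253,218), the stamp at (237,129), the bare torch at (206,225) with the turquoise decoy at (178,243), the bottle at (198,175), the white jar at (293,204) with the purple decoy at (361,268), and the tape at (287,166). The sampler tray is at (352,170) and the gate tray at (136,206). Next I'll fit the poses from depth in both views.

```bash
cat > fit.py <<'E'
from h import *
np.set_printoptions(precision=4,suppress=True)
F=pickle.load(open("F0.pkl","rb"))
def rect(P,lab):
    if len(P)<6: print(lab,"few",len(P)); return
    r=cv2.minAreaRect((P[:,:2]*1000).astype(np.float32))
    b=cv2.boxPoints(r); e=b[1]-b[0]; g=b[2]-b[1]; L=e if np.hypot(*e)>np.hypot(*g) else g
    print(lab,len(P),"c(mm)",np.round(r[0],1),"size",np.round(r[1],1),"long-axis deg",round(np.degrees(np.arctan2(L[1],L[0]))%180,1),"z",np.round(np.percentile(P[:,2],[5,50,95]),4))
reg={"radA":(.43,-.008,.05),"radB":(.53,.012,.05),"torch":(.43,.11,.04),"teal":(.398,.188,.04),"jar":(.449,-.12,.05),"bottle":(.564,.11,.04),"stamp":(.675,-.007,.055),"tape":(.555,-.125,.05),"pens":(.67,.17,.07),"mug":(.69,-.16,.07)}
zb={"radA":(.066,.084),"radB":(.066,.084),"torch":(.085,.102),"teal":(.085,.102),"jar":(.06,.08),"bottle":(.085,.102),"stamp":(.02,.085),"tape":(.02,.075),"pens":(.03,.2),"mug":(.03,.1)}
for c in F:
    P,u,v=cloud(F[c])
    for n,(x,y,r) in reg.items():
        s=(np.hypot(P[:,0]-x,P[:,1]-y)<r)
        rect(P[s&(P[:,2]>zb[n][0])&(P[:,2]<zb[n][1])],c+" "+n)
        if n.startswith("rad"): print("   aerial",P[s&(P[:,2]>.09)].mean(0),(s&(P[:,2]>.09)).sum(), "body all"); rect(P[s&(P[:,2]>.02)&(P[:,2]<.084)],"   body")
    for n in ["sampler_tray","gate_tray"]:
        m=F[c]["m"][n][0][0].astype(np.uint8)
        Q,_,_=cloud(F[c],m>0); Q=Q[(Q[:,2]>-.005)&(Q[:,2]<.024)]
        rect(Q[Q[:,2]>.013],c+" "+n+" rim"); print("   floor z",np.percentile(Q[:,2],[5,30,95]))
E
python3 fit.py
python3 - <<'E'
import cv2
a=cv2.imread('pics/top0.png')[100:280,110:400]
cv2.imwrite('pics/crop0.png',cv2.resize(a,None,fx=2.75,fy=2.75,interpolation=cv2.INTER_CUBIC))
E
```

```text
top radA 237 c(mm) [433.3 -10. ] size [54.2 32.9] long-axis deg 84.6 z [0.0705 0.0766 0.0803]
   aerial [0.4328 0.0073 0.0954] 14 body all
   body 276 c(mm) [433.4  -9.7] size [55.  32.9] long-axis deg 88.7 z [0.0365 0.0763 0.0802]
top radB 206 c(mm) [550.5  -1.3] size [33.3 49.2] long-axis deg 148.2 z [0.0689 0.0767 0.0805]
   aerial [0.5375 0.0051 0.095 ] 14 body all
   body 269 c(mm) [550.3  -1.5] size [33.7 49.5] long-axis deg 149.1 z [0.0285 0.076  0.0802]
top torch 132 c(mm) [433.3 111.3] size [29.8 29.9] long-axis deg 171.1 z [0.0914 0.0954 0.0989]
top teal 150 c(mm) [399.4 188.6] size [32.1 29. ] long-axis deg 80.0 z [0.0916 0.0955 0.0988]
top jar 412 c(mm) [ 451.9 -121.2] size [55.5 57. ] long-axis deg 143.0 z [0.0674 0.0709 0.0738]
top bottle 83 c(mm) [568.3 109.8] size [23.7 23.3] long-axis deg 35.7 z [0.092  0.0949 0.0984]
top stamp 398 c(mm) [680.7  -8.6] size [63.3 39.7] long-axis deg 25.8 z [0.0263 0.0628 0.0777]
top tape 381 c(mm) [ 557.  -123.5] size [35.9 64.8] long-axis deg 90.3 z [0.0293 0.0612 0.067 ]
top pens 693 c(mm) [689.2 161.1] size [72.7 71. ] long-axis de
[... 1246 characters left out ...]
 z [0.0864 0.0955 0.0987]
side stamp 528 c(mm) [679.6  -7.2] size [64.7 46. ] long-axis deg 26.2 z [0.0234 0.0521 0.076 ]
side tape 371 c(mm) [ 553.4 -124.7] size [68.9 35.5] long-axis deg 86.7 z [0.0227 0.0493 0.0658]
side pens 1118 c(mm) [688.7 160.6] size [70.6 74.3] long-axis deg 161.3 z [0.0366 0.0794 0.1371]
side mug 962 c(mm) [ 705.4 -160.6] size [109.5 105.3] long-axis deg 19.7 z [0.0353 0.0667 0.091 ]
side sampler_tray rim 417 c(mm) [ 520.4 -300.4] size [ 95.3 235.5] long-axis deg 167.4 z [0.0134 0.0157 0.0188]
   floor z [0.0001 0.003  0.0175]
side gate_tray rim 616 c(mm) [519.5 294.4] size [ 88.3 147.6] long-axis deg 160.1 z [0.0139 0.0168 0.0195]
   floor z [0.0015 0.0036 0.0184]
```

View pics/crop0.png

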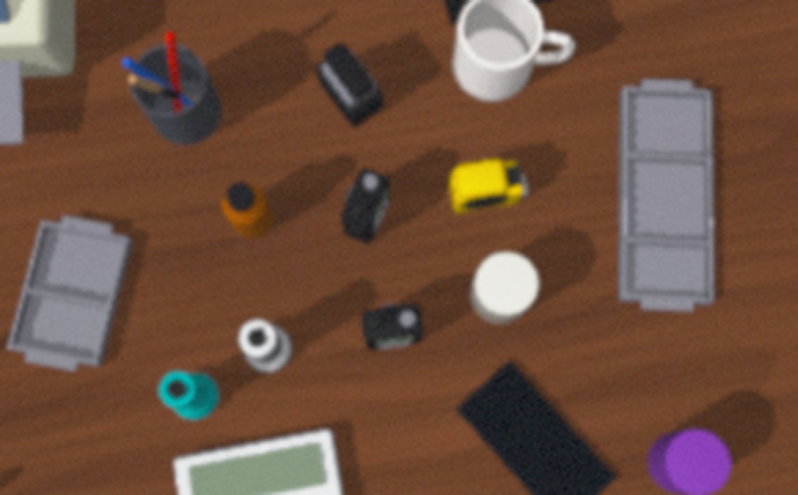

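The crop confirms the narrow compartments are at the near (bottom) end of both trays. It also shows radio B's fit was clipped by my search radius, so I'll redo that one later. First move: go above radio A, which stands at (0.432,-0.010) with its long axis at about 88.7°.

Emit:
move_arm:
  deltas:
    - {"translation":[1.95,4.2,0],"dr":[0,0,5.6],"grip":100}
    - {"translation":[1.95,4.2,0],"dr":[0,0,5.6],"grip":100}
    - {"translation":[1.95,4.2,0],"dr":[0,0,5.6],"grip":100}
    - {"translation":[1.95,4.2,0],"dr":[0,0,5.6],"grip":100}
    - {"translation":[1.95,4.2,0],"dr":[0,0,5.6],"grip":100}
    - {"translation":[1.95,4.2,0],"dr":[0,0,5.6],"grip":100}
    - {"translation":[1.95,4.2,0],"dr":[0,0,5.6],"grip":100}
    - {"translation":[1.95,4.2,0],"dr":[0,0,5.6],"grip":100}
    - {"translation":[1.95,4.2,0],"dr":[0,0,5.6],"grip":100}
    - {"translation":[1.95,4.2,0],"dr":[0,0,5.6],"grip":100}
    - {"translation":[1.95,4.2,0],"dr":[0,0,5.6],"grip":100}
    - {"translation":[1.95,4.1,0],"dr":[0,0,6.0],"grip":100}
  force: 40

```text
time_s: 3.1
ee_pos: [0.4329, -0.0083, 0.2318]
eef_rot: [[0.018, 1.0, 0.001], [1.0, -0.018, -0.001], [-0.001, 0.001, -1.0]]
force: [1.1, 0.3, 0.2]
gripper_width: 1.001
finger_force: 0.0
```

```bash
cat > fit2.py <<'E'
exec(open("fit.py").read().split("reg=")[0])
for c in F:
    P,u,v=cloud(F[c])
    s=np.hypot(P[:,0]-.553,P[:,1]+.003)<.05
    rect(P[s&(P[:,2]>.066)&(P[:,2]<.084)],c+" B top"); rect(P[s&(P[:,2]>.02)&(P[:,2]<.084)],c+" B all")
E
python3 fit2.py; cat > st.py <<'E'
from rig import *
import numpy as np
s=observe(); R=s["eef_rot"]
print("t",round(s["time_s"],2),"p(mm)",np.round(s["ee_pos"]*1000,1),"ty deg",round(float(np.degrees(np.arctan2(R[1,1],R[0,1]))),1),"zaxis",np.round(R[:,2],3),"F",np.round(s["force"],1),"w",round(s["gripper_width"],3),"ff",round(float(s["finger_force"]),1),"q",np.round(s["qpos"],2))
E
python3 st.py
```

```text
top B top 229 c(mm) [553.2  -3. ] size [33.3 55.7] long-axis deg 148.2 z [0.0691 0.0767 0.0804]
top B all 296 c(mm) [553.   -3.1] size [33.7 55.8] long-axis deg 149.1 z [0.0302 0.0759 0.0798]
side B top 190 c(mm) [551.3  -2.5] size [33.7 54.9] long-axis deg 149.5 z [0.0674 0.0773 0.0812]
side B all 448 c(mm) [550.8  -2.3] size [33.9 56. ] long-axis deg 149.8 z [0.0245 0.0601 0.0802]
t 3.1 p(mm) [432.9  -8.3 231.8] ty deg -1.0 zaxis [ 0.001 -0.001 -1.   ] F [1.1 0.3 0.2] w 1.001 ff 0.0 q [ 0.53  0.1  -0.59  1.79  0.06  1.27 -0.1 ]
```

Emit:
move_arm:
  deltas:
    - {"translation":[0,-0.15,-4],"dr":[0,0,0],"grip":100}
    - {"translation":[0,0,-4],"dr":[0,0,0],"grip":100}
    - {"translation":[0,0,-4],"dr":[0,0,0],"grip":100}
    - {"translation":[0,0,-3.5],"dr":[0,0,0],"grip":100}
    - {"translation":[0,0,-2.7],"dr":[0,0,0],"grip":100}
    - {"translation":[0,0,-1.5],"dr":[0,0,0],"grip":100}
    - {"translation":[0,0,0],"dr":[0,0,0],"grip":100}
    - {"translation":[0,0,0],"dr":[0,0,0],"grip":50}
    - {"translation":[0,0,0],"dr":[0,0,0],"grip":10}
    - {"translation":[0,0,0],"dr":[0,0,0],"grip":10}
    - {"translation":[0,0,0],"dr":[0,0,0],"grip":10}
    - {"translation":[0,0,0],"dr":[0,0,0],"grip":10}
  force: 40

```text
time_s: 4.3
ee_pos: [0.4328, -0.0117, 0.035]
eef_rot: [[0.022, 1.0, 0.001], [1.0, -0.022, -0.0], [-0.0, 0.001, -1.0]]
force: [-0.3, -0.4, 4.2]
gripper_width: 0.349
finger_force: 46.3
```

Emit:
move_arm:
  deltas:
    - {"translation":[0,0,2],"dr":[0,0,0],"grip":10}
    - {"translation":[0,0,4],"dr":[0,0,0],"grip":10}
    - {"translation":[0,0,4],"dr":[0,0,0],"grip":10}
    - {"translation":[0,-1.3,3],"dr":[0,0,0],"grip":10}
    - {"translation":[0.2,-3.5,0],"dr":[0,0,-1.5],"grip":10}
    - {"translation":[0.2,-4,0],"dr":[0,0,-1.6],"grip":10}
    - {"translation":[0.2,-4,0],"dr":[0,0,-1.6],"grip":10}
    - {"translation":[0.2,-4,0],"dr":[0,0,-1.6],"grip":10}
    - {"translation":[0.2,-4,0],"dr":[0,0,-1.6],"grip":10}
    - {"translation":[0.2,-4,0],"dr":[0,0,-1.6],"grip":10}
    - {"translation":[0.2,-2.5,0],"dr":[0,0,-1.6],"grip":10}
    - {"translation":[0,0,0],"dr":[0,0,0],"grip":10}

```text
time_s: 5.5
ee_pos: [0.4447, -0.2902, 0.1636]
eef_rot: [[0.222, 0.975, -0.001], [0.975, -0.222, -0.003], [-0.003, -0.0, -1.0]]
force: [-0.1, 0.0, -1.9]
gripper_width: 0.345
finger_force: 45.8
```

```bash
python3 st.py; python3 - <<'E'
from h import *
f=grab_frame("top"); cv2.imwrite("pics/t1.png",cv2.resize(f["image"][110:240,270:420],None,fx=4,fy=4,interpolation=cv2.INTER_CUBIC))
np.set_printoptions(precision=1,suppress=True)
F=pickle.load(open("F0.pkl","rb"))
# rim/divider positions in tray frame: refine centre
for n,c0,yaw in [("sampler_tray",(521.4,-300),-12.4),("gate_tray",(520,295),-20.1)]:
  for c in F:
    Q,_,_=cloud(F[c],F[c]["m"][n][0][0]); Q=Q*1000; Q=Q[(Q[:,2]>12)&(Q[:,2]<24)]
    a=np.radians(yaw); ex=np.array([np.cos(a),np.sin(a)]); ey=np.array([-ex[1],ex[0]])
    d=Q[:,:2]-c0; X=d@ex; Y=d@ey
    print(n,c,"Xhist",[(int(b),int(k)) for b,k in zip(np.arange(-125,125,5),np.histogram(X[abs(Y)<35],np.arange(-125,130,5))[0])],"Y ext",np.percentile(Y,[1,99]))
E
```

```text
t 5.5 p(mm) [ 444.7 -290.2  163.6] ty deg -12.9 zaxis [-0.001 -0.003 -1.   ] F [-0.1  0.  -1.9] w 0.345 ff 45.8 q [ 0.84  0.35 -0.38  1.66  0.14  1.16  0.2 ]
sampler_tray top Xhist [(-125, 0), (-120, 11), (-115, 33), (-110, 42), (-105, 12), (-100, 0), (-95, 0), (-90, 0), (-85, 0), (-80, 0), (-75, 0), (-70, 0), (-65, 0), (-60, 0), (-55, 2), (-50, 47), (-45, 0), (-40, 0), (-35, 0), (-30, 0), (-25, 0), (-20, 0), (-15, 0), (-10, 0), (-5, 0), (0, 0), (5, 0), (10, 0), (15, 0), (20, 0), (25, 0), (30, 0), (35, 47), (40, 2), (45, 0), (50, 0), (55, 0), (60, 0), (65, 0), (70, 0), (75, 0), (80, 0), (85, 0), (90, 0), (95, 0), (100, 1), (105, 49), (110, 32), (115, 21), (120, 0)] Y ext [-42.9  44.6]
sampler_tray side Xhist [(-125, 0), (-120, 11), (-115, 18), (-110, 30), (-105, 9), (-100, 0), (-95, 0), (-90, 0), (-85, 0), (-80, 0), (-75, 0), (-70, 0), (-65, 0), (-60, 0), (-55, 26), (-50, 13), (-45, 0), (-40, 0), (-35, 0), (-30, 0), (-25, 0), (-20, 0), (-15, 0), (-10, 0), (-5, 0), (0, 0), (5, 0), (10, 0), (15, 0), (20, 0), (25, 0), (30, 17), (35, 20), (40, 1), (45, 0), (50, 0), (55, 0), (60, 0), (65,
[... 497 characters left out ...]
), (50, 0), (55, 0), (60, 42), (65, 31), (70, 25), (75, 0), (80, 0), (85, 0), (90, 0), (95, 0), (100, 0), (105, 0), (110, 0), (115, 0), (120, 0)] Y ext [-42.8  44.4]
gate_tray side Xhist [(-125, 0), (-120, 0), (-115, 0), (-110, 0), (-105, 0), (-100, 0), (-95, 0), (-90, 0), (-85, 0), (-80, 0), (-75, 32), (-70, 43), (-65, 80), (-60, 14), (-55, 0), (-50, 0), (-45, 0), (-40, 0), (-35, 0), (-30, 0), (-25, 0), (-20, 0), (-15, 1), (-10, 59), (-5, 29), (0, 0), (5, 0), (10, 0), (15, 0), (20, 0), (25, 0), (30, 0), (35, 0), (40, 0), (45, 0), (50, 0), (55, 18), (60, 73), (65, 31), (70, 16), (75, 0), (80, 0), (85, 0), (90, 0), (95, 0), (100, 0), (105, 0), (110, 0), (115, 0), (120, 0)] Y ext [-43.9  43. ]
```

View pics/t1.png

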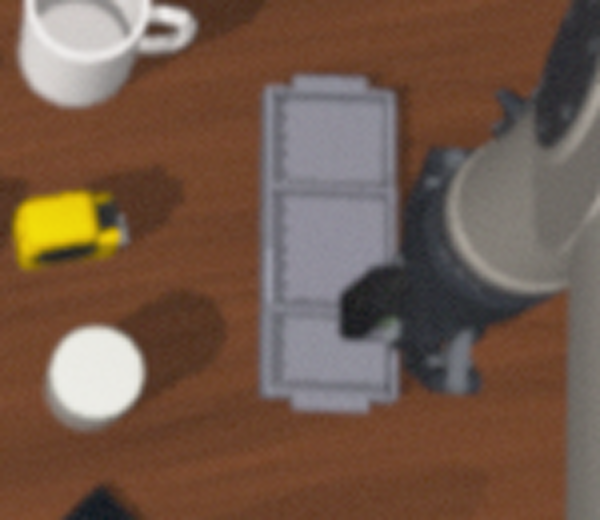

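The radio is held above the near compartment, and the measured dividers match the tray model to within 1 mm. Descending now.

Emit:
move_arm:
  deltas:
    - {"translation":[0.05,0.5,-2],"dr":[0,0,0.5],"grip":10}
    - {"translation":[0,0,-3],"dr":[0,0,0],"grip":10}
    - {"translation":[0,0,-3],"dr":[0,0,0],"grip":10}
    - {"translation":[0,0,-2],"dr":[0,0,0],"grip":10}
    - {"translation":[0,0,-1],"dr":[0,0,0],"grip":10}
    - {"translation":[0,0,-0.5],"dr":[0,0,0],"grip":10}
    - {"translation":[0,0,0],"dr":[0,0,0],"grip":10}
    - {"translation":[0,0,0],"dr":[0,0,0],"grip":10}

```text
time_s: 6.35
ee_pos: [0.4478, -0.2797, 0.0504]
eef_rot: [[0.205, 0.979, 0.002], [0.979, -0.205, -0.001], [-0.001, 0.002, -1.0]]
force: [-0.1, -0.1, -0.8]
gripper_width: 0.345
finger_force: 45.8
```

Emit:
move_arm:
  deltas:
    - {"translation":[-0.2,-0.5,0],"dr":[0,0,-0.5],"grip":10}
    - {"translation":[0,0,0],"dr":[0,0,0],"grip":10}
    - {"translation":[0,0,-0.4],"dr":[0,0,0],"grip":10}
    - {"translation":[0,0,-0.3],"dr":[0,0,0],"grip":10}
    - {"translation":[0,0,-0.2],"dr":[0,0,0],"grip":10}
    - {"translation":[0,0,-0.1],"dr":[0,0,0],"grip":10}
    - {"translation":[0,0,0],"dr":[0,0,0],"grip":10}
    - {"translation":[0,0,0],"dr":[0,0,0],"grip":10}

```text
time_s: 7.15
ee_pos: [0.4449, -0.2845, 0.0393]
eef_rot: [[0.214, 0.977, 0.0], [0.977, -0.214, -0.0], [-0.0, 0.0, -1.0]]
force: [-0.5, 0.0, -1.6]
gripper_width: 0.341
finger_force: 46.0
```

Emit:
move_arm:
  deltas:
    - {"translation":[0,0,-0.1],"dr":[0,0,0],"grip":10}
    - {"translation":[0,0,0],"dr":[0,0,0],"grip":10}
    - {"translation":[0,0,0],"dr":[0,0,0],"grip":10}

```text
time_s: 7.45
ee_pos: [0.445, -0.2846, 0.0391]
eef_rot: [[0.214, 0.977, 0.0], [0.977, -0.214, -0.0], [-0.0, 0.0, -1.0]]
force: [-2.1, 0.8, 6.3]
gripper_width: 0.344
finger_force: 46.5
```

Emit:
move_arm:
  deltas:
    - {"translation":[0,0,0],"dr":[0,0,0],"grip":40}
    - {"translation":[0,0,0],"dr":[0,0,0],"grip":50}
    - {"translation":[0,0,0],"dr":[0,0,0],"grip":60}
    - {"translation":[0,0,0],"dr":[0,0,0],"grip":60}
    - {"translation":[0,0,1],"dr":[0,0,0],"grip":60}
    - {"translation":[0,0,3],"dr":[0,0,0],"grip":60}
    - {"translation":[0,0,4],"dr":[0,0,0],"grip":60}
    - {"translation":[0,0,4],"dr":[0,0,0],"grip":100}
    - {"translation":[0,2,0],"dr":[0,0,0],"grip":100}
    - {"translation":[0.1,3,0],"dr":[0,0,8.5],"grip":100}
    - {"translation":[0.1,3,0],"dr":[0,0,8.5],"grip":100}
    - {"translation":[0.1,3,0],"dr":[0,0,8.5],"grip":100}

```text
time_s: 8.65
ee_pos: [0.448, -0.1735, 0.1592]
eef_rot: [[-0.233, 0.972, 0.001], [0.972, 0.233, -0.001], [-0.001, 0.001, -1.0]]
force: [-0.3, -0.3, -0.3]
gripper_width: 1.001
finger_force: 0.0
```

Emit:
move_arm:
  deltas:
    - {"translation":[0.1,3,0],"dr":[0,0,8.5],"grip":100}
    - {"translation":[0.2,2.4,0],"dr":[0,0,8.5],"grip":100}
    - {"translation":[0,0,0],"dr":[0,0,8.5],"grip":100}
    - {"translation":[0,0,0],"dr":[0,0,8.5],"grip":100}
    - {"translation":[0,0,0],"dr":[0,0,8.5],"grip":100}
    - {"translation":[0,0,-1],"dr":[0,0,8.5],"grip":100}
    - {"translation":[0,0,-1],"dr":[0,0,8.5],"grip":100}
    - {"translation":[0,0,0],"dr":[0,0,5],"grip":100}
    - {"translation":[0,0,0],"dr":[0,0,0],"grip":100}
    - {"translation":[0,0,0],"dr":[0,0,0],"grip":100}

```text
time_s: 9.65
ee_pos: [0.4511, -0.1206, 0.1389]
eef_rot: [[-0.976, 0.216, 0.001], [0.216, 0.976, -0.0], [-0.001, -0.0, -1.0]]
force: [0.4, -0.6, -0.3]
gripper_width: 0.999
finger_force: 0.0
```

```bash
python3 st.py; cat > chk.py <<'E'
from h import *
import sys
np.set_printoptions(precision=1,suppress=True)
def rect(P,lab):
    if len(P)<6: print(lab,"few",len(P)); return
    r=cv2.minAreaRect((P[:,:2]*1000).astype(np.float32)); b=cv2.boxPoints(r); e=b[1]-b[0]; g=b[2]-b[1]; L=e if np.hypot(*e)>np.hypot(*g) else g
    print(lab,len(P),"c",np.round(r[0],1),"size",np.round(r[1],1),"long",round(np.degrees(np.arctan2(L[1],L[0]))%180,1),"z95",round(np.percentile(P[:,2],95)*1000,1))
a=[float(s) for s in sys.argv[1:]]   # x y r zlo zhi repeated
for c in ["top","side"]:
    f=grab_frame(c); P,_,_=cloud(f)
    cv2.imwrite(f"pics/last_{c}.png",f["image"])
    for i in range(0,len(a),5):
        x,y,r,l,h=a[i:i+5]
        rect(P[(np.hypot(P[:,0]-x,P[:,1]-y)<r)&(P[:,2]>l)&(P[:,2]<h)],f"{c} ({x},{y})")
E
python3 chk.py .445 -.284 .045 .07 .09 .445 -.284 .045 .092 .11 .451 -.121 .045 .06 .08
```

```text
t 9.65 p(mm) [ 451.1 -120.6  138.9] ty deg 77.5 zaxis [ 0.001 -0.    -1.   ] F [ 0.4 -0.6 -0.3] w 0.999 ff 0.0 q [ 0.84  0.3  -0.74  1.85  0.23  1.08  1.36]
top (0.445,-0.284) few 1
top (0.445,-0.284) few 0
top (0.451,-0.121) 256 c [ 442.2 -114.7] size [56.  34.3] long 58.4 z95 73.9
side (0.445,-0.284) 144 c [ 442.2 -281.9] size [58.3 31.4] long 75.6 z95 88.0
side (0.445,-0.284) 12 c [ 448.3 -266.6] size [8.6 6.3] long 18.0 z95 100.6
side (0.451,-0.121) 288 c [ 450.4 -119.5] size [55.4 58.8] long 114.7 z95 72.6
```

Radio A stands in the compartment. Its aerial top is at 0.100 and its long axis at 76°. The tool is centred over the jar, so I'll descend and grip it.

Emit:
move_arm:
  deltas:
    - {"translation":[0,0,-3],"dr":[0,0,0],"grip":100}
    - {"translation":[0,0,-3],"dr":[0,0,0],"grip":100}
    - {"translation":[0,0,-3],"dr":[0,0,0],"grip":100}
    - {"translation":[0,0,-1.5],"dr":[0,0,0],"grip":100}
    - {"translation":[0,0,-0.7],"dr":[0,0,0],"grip":100}
    - {"translation":[0,0,0],"dr":[0,0,0],"grip":100}
    - {"translation":[0,0,0],"dr":[0,0,0],"grip":75}
    - {"translation":[0,0,0],"dr":[0,0,0],"grip":50}
    - {"translation":[0,0,0],"dr":[0,0,0],"grip":50}
    - {"translation":[0,0,0],"dr":[0,0,0],"grip":50}

```text
time_s: 10.75
ee_pos: [0.4522, -0.121, 0.0277]
eef_rot: [[-0.977, 0.215, 0.003], [0.215, 0.977, -0.001], [-0.003, -0.001, -1.0]]
force: [-1.8, -0.5, 7.2]
gripper_width: 0.671
finger_force: 43.0
```

Emit:
move_arm:
  deltas:
    - {"translation":[0,0,2],"dr":[0,0,0],"grip":50}
    - {"translation":[0,0,4],"dr":[0,0,0],"grip":50}
    - {"translation":[0,0,4],"dr":[0,0,0],"grip":50}
    - {"translation":[0.5,-1.5,2],"dr":[0,0,0],"grip":50}
    - {"translation":[1,-2.8,0],"dr":[0,0,0],"grip":50}
    - {"translation":[1.2,-3.2,0],"dr":[0,0,0],"grip":50}
    - {"translation":[1.2,-3.5,0],"dr":[0,0,0],"grip":50}
    - {"translation":[1.2,-3.5,0],"dr":[0,0,0],"grip":50}
    - {"translation":[1.1,-2.2,0],"dr":[0,0,0],"grip":50}
    - {"translation":[0,-1,0],"dr":[0,0,0],"grip":50}
    - {"translation":[0,0,0],"dr":[0,0,0],"grip":50}
    - {"translation":[0,0,0],"dr":[0,0,0],"grip":50}

```text
time_s: 11.95
ee_pos: [0.5123, -0.2956, 0.146]
eef_rot: [[-0.977, 0.213, -0.001], [0.213, 0.977, 0.002], [0.002, 0.002, -1.0]]
force: [-0.1, 0.6, -1.8]
gripper_width: 0.669
finger_force: 43.6
```

Emit:
move_arm:
  deltas:
    - {"translation":[0,0,-3],"dr":[0,0,0],"grip":50}
    - {"translation":[0,0,-3],"dr":[0,0,0],"grip":50}
    - {"translation":[0,0,-2],"dr":[0,0,0],"grip":50}
    - {"translation":[0,0,0],"dr":[0,0,0],"grip":50}
    - {"translation":[0,0,0],"dr":[0,0,0],"grip":50}
    - {"translation":[0,0,0],"dr":[0,0,0],"grip":50}

```text
time_s: 12.55
ee_pos: [0.5143, -0.2971, 0.0683]
eef_rot: [[-0.977, 0.213, 0.003], [0.213, 0.977, -0.001], [-0.003, -0.001, -1.0]]
force: [0.1, 0.2, -1.6]
gripper_width: 0.668
finger_force: 43.6
```

```bash
python3 st.py; python3 chk.py .445 -.284 .045 .07 .09
```

```text
t 12.55 p(mm) [ 514.3 -297.1   68.3] ty deg 77.7 zaxis [ 0.003 -0.001 -1.   ] F [ 0.1  0.2 -1.6] w 0.668 ff 43.6 q [ 0.91  0.61 -0.61  1.59  0.39  1.06  1.55]
top (0.445,-0.284) 285 c [ 459.7 -283.8] size [54.5 60. ] long 168.1 z95 87.0
side (0.445,-0.284) 166 c [ 458.  -285.7] size [60.  60.7] long 169.2 z95 88.2
```

View pics/last_side.png

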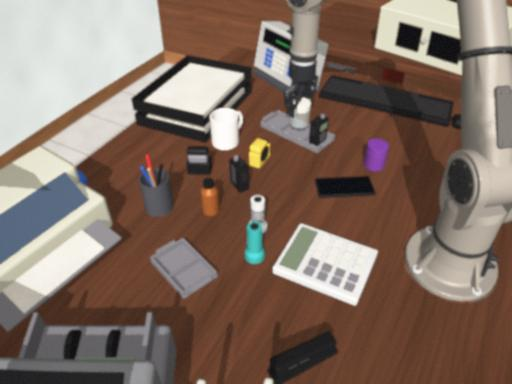

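The side view shows radio A upright in the near compartment at (318,130) and the jar held above the middle one at (302,108). Lowering it.

Emit:
move_arm:
  deltas:
    - {"translation":[0,-0.1,-2],"dr":[0,0,0],"grip":50}
    - {"translation":[0,0,-1],"dr":[0,0,0],"grip":50}
    - {"translation":[0,0,-0.4],"dr":[0,0,0],"grip":50}
    - {"translation":[0,0,-0.2],"dr":[0,0,0],"grip":50}
    - {"translation":[0,0,-0.1],"dr":[0,0,0],"grip":50}
    - {"translation":[0,0,0],"dr":[0,0,0],"grip":50}
    - {"translation":[0,0,0],"dr":[0,0,0],"grip":50}

```text
time_s: 13.35
ee_pos: [0.5119, -0.2983, 0.0318]
eef_rot: [[-0.977, 0.214, -0.002], [0.214, 0.977, -0.001], [0.002, -0.001, -1.0]]
force: [-7.4, 2.2, 10.3]
gripper_width: 0.667
finger_force: 44.8
```

Emit:
move_arm:
  deltas:
    - {"translation":[0,0,0],"dr":[0,0,0],"grip":72}
    - {"translation":[0,0,0],"dr":[0,0,0],"grip":80}
    - {"translation":[0,0,0],"dr":[0,0,0],"grip":85}
    - {"translation":[0,0,0],"dr":[0,0,0],"grip":85}
    - {"translation":[0,0,1],"dr":[0,0,0],"grip":85}
    - {"translation":[0,0,3],"dr":[0,0,0],"grip":90}
    - {"translation":[0,0,4],"dr":[0,0,0],"grip":100}
    - {"translation":[0,0,4],"dr":[0,0,0],"grip":100}
    - {"translation":[0.3,2.7,1],"dr":[0,0,0],"grip":100}
    - {"translation":[0.6,4.5,0],"dr":[0,0,0],"grip":100}
    - {"translation":[0.6,4.5,0],"dr":[0,0,0],"grip":100}
    - {"translation":[0.6,4.5,0],"dr":[0,0,0],"grip":100}

```text
time_s: 14.55
ee_pos: [0.5342, -0.135, 0.1604]
eef_rot: [[-0.977, 0.215, 0.002], [0.215, 0.977, -0.0], [-0.002, 0.0, -1.0]]
force: [0.6, 0.4, -0.1]
gripper_width: 0.998
finger_force: 0.0
```

Emit:
move_arm:
  deltas:
    - {"translation":[0.6,4.5,0],"dr":[0,0,0],"grip":100}
    - {"translation":[0.6,4.5,0],"dr":[0,0,0],"grip":100}
    - {"translation":[0.6,4.5,0],"dr":[0,0,0],"grip":100}
    - {"translation":[0.6,4.5,0],"dr":[0,0,0],"grip":100}
    - {"translation":[0.6,4.0,0],"dr":[0,0,0],"grip":100}
    - {"translation":[0.4,2.5,0],"dr":[0,0,0],"grip":100}
    - {"translation":[0,0,0],"dr":[0,0,0],"grip":100}
    - {"translation":[0,0,0],"dr":[0,0,0],"grip":100}
    - {"translation":[0,0,0],"dr":[0,0,0],"grip":100}

```text
time_s: 15.45
ee_pos: [0.5681, 0.1065, 0.1594]
eef_rot: [[-0.976, 0.216, 0.0], [0.216, 0.976, -0.002], [-0.0, -0.001, -1.0]]
force: [-0.0, 0.5, -0.5]
gripper_width: 1.0
finger_force: 0.0
```

```bash
python3 st.py; python3 chk.py .445 -.284 .032 .07 .09 .513 -.298 .04 .062 .085 .568 .109 .04 .086 .102; cat > crop.py <<'E'
import cv2,sys
c,x0,y0,x1,y1,o=sys.argv[1:]
a=cv2.imread(f'pics/last_{c}.png')[int(y0):int(y1),int(x0):int(x1)]
cv2.imwrite(f'pics/{o}.png',cv2.resize(a,None,fx=4,fy=4,interpolation=cv2.INTER_CUBIC))
E
```

```text
t 15.45 p(mm) [568.1 106.5 159.4] ty deg 77.5 zaxis [ 0.    -0.002 -1.   ] F [-0.   0.5 -0.5] w 1.0 ff 0.0 q [ 0.28  0.52 -0.73  1.52  0.36  1.24  0.85]
top (0.445,-0.284) 271 c [ 447.1 -281.6] size [54.8 35.6] long 75.3 z95 88.3
top (0.513,-0.298) 407 c [ 512.  -295.9] size [55.9 56.6] long 112.5 z95 77.6
top (0.568,0.109) few 0
side (0.445,-0.284) 149 c [ 444.1 -281.6] size [53.6 32.5] long 75.7 z95 87.8
side (0.513,-0.298) 234 c [ 508.8 -296.8] size [58.9 57. ] long 81.6 z95 77.2
side (0.568,0.109) 95 c [567.6 109.8] size [24.7 24.6] long 82.9 z95 98.1
```

Emit:
move_arm:
  deltas:
    - {"translation":[0,0.3,-2],"dr":[0,0,0],"grip":100}
    - {"translation":[0,0,-3],"dr":[0,0,0],"grip":100}
    - {"translation":[0,0,-3],"dr":[0,0,0],"grip":100}
    - {"translation":[0,0,-3],"dr":[0,0,0],"grip":100}
    - {"translation":[0,0,-1.6],"dr":[0,0,0],"grip":100}
    - {"translation":[0,0,0],"dr":[0,0,0],"grip":100}
    - {"translation":[0,0,0],"dr":[0,0,0],"grip":70}
    - {"translation":[0,0,0],"dr":[0,0,0],"grip":40}
    - {"translation":[0,0,0],"dr":[0,0,0],"grip":30}
    - {"translation":[0,0,0],"dr":[0,0,0],"grip":30}
    - {"translation":[0,0,0],"dr":[0,0,0],"grip":30}

```text
time_s: 16.65
ee_pos: [0.5693, 0.1116, 0.0352]
eef_rot: [[-0.977, 0.214, 0.004], [0.214, 0.977, 0.0], [-0.003, 0.001, -1.0]]
force: [-0.2, -1.1, 6.1]
gripper_width: 0.479
finger_force: 40.9
```

Emit:
move_arm:
  deltas:
    - {"translation":[0,0,2],"dr":[0,0,0],"grip":30}
    - {"translation":[0,0,4],"dr":[0,0,0],"grip":30}
    - {"translation":[0,0,4],"dr":[0,0,0],"grip":30}
    - {"translation":[0.1,-1.5,2.5],"dr":[0,0,0],"grip":30}
    - {"translation":[0.1,-3.5,0],"dr":[0,0,0],"grip":30}
    - {"translation":[0.2,-4.2,0],"dr":[0,0,0],"grip":30}
    - {"translation":[0.2,-4.2,0],"dr":[0,0,0],"grip":30}
    - {"translation":[0.2,-4.2,0],"dr":[0,0,0],"grip":30}
    - {"translation":[0.2,-4.2,0],"dr":[0,0,0],"grip":30}
    - {"translation":[0.2,-4.2,0],"dr":[0,0,0],"grip":30}
    - {"translation":[0.2,-4.2,0],"dr":[0,0,0],"grip":30}
    - {"translation":[0.2,-4.2,0],"dr":[0,0,0],"grip":30}

```text
time_s: 17.85
ee_pos: [0.5834, -0.2341, 0.1582]
eef_rot: [[-0.977, 0.214, -0.0], [0.214, 0.977, 0.0], [0.0, 0.0, -1.0]]
force: [0.6, 0.4, -0.4]
gripper_width: 0.475
finger_force: 40.8
```

Emit:
move_arm:
  deltas:
    - {"translation":[0.3,-4.2,0],"dr":[0,0,0],"grip":30}
    - {"translation":[0.2,-3.0,0],"dr":[0,0,0],"grip":30}
    - {"translation":[0,-1.1,0],"dr":[0,0,0],"grip":30}
    - {"translation":[0,0,0],"dr":[0,0,0],"grip":30}
    - {"translation":[0,0,-2],"dr":[0,0,0],"grip":30}
    - {"translation":[0,0,-3],"dr":[0,0,0],"grip":30}
    - {"translation":[0,0,-3],"dr":[0,0,0],"grip":30}
    - {"translation":[0,0,0],"dr":[0,0,0],"grip":30}
    - {"translation":[0,0,0],"dr":[0,0,0],"grip":30}
    - {"translation":[0,0,0],"dr":[0,0,0],"grip":30}

```text
time_s: 18.85
ee_pos: [0.5907, -0.3143, 0.0808]
eef_rot: [[-0.977, 0.212, 0.004], [0.212, 0.977, -0.001], [-0.004, 0.0, -1.0]]
force: [0.7, 0.4, -0.8]
gripper_width: 0.478
finger_force: 40.8
```

Emit:
move_arm:
  deltas:
    - {"translation":[0,-0.1,-2],"dr":[0,0,0],"grip":30}
    - {"translation":[0,0,-1.2],"dr":[0,0,0],"grip":30}
    - {"translation":[0,0,-0.5],"dr":[0,0,0],"grip":30}
    - {"translation":[0,0,-0.2],"dr":[0,0,0],"grip":30}
    - {"translation":[0,0,-0.1],"dr":[0,0,0],"grip":30}
    - {"translation":[0,0,-0.1],"dr":[0,0,0],"grip":30}
    - {"translation":[0,0,0],"dr":[0,0,0],"grip":30}
    - {"translation":[0,0,0],"dr":[0,0,0],"grip":30}

```text
time_s: 19.65
ee_pos: [0.5892, -0.3165, 0.0394]
eef_rot: [[-0.977, 0.214, 0.001], [0.214, 0.977, -0.001], [-0.001, -0.0, -1.0]]
force: [-1.7, 1.1, 5.0]
gripper_width: 0.475
finger_force: 41.4
```

Emit:
move_arm:
  deltas:
    - {"translation":[0,0,0],"dr":[0,0,0],"grip":52}
    - {"translation":[0,0,0],"dr":[0,0,0],"grip":62}
    - {"translation":[0,0,0],"dr":[0,0,0],"grip":75}
    - {"translation":[0,0,0],"dr":[0,0,0],"grip":80}
    - {"translation":[0,0,1],"dr":[0,0,0],"grip":80}
    - {"translation":[0,0,3],"dr":[0,0,0],"grip":80}
    - {"translation":[0,0,4],"dr":[0,0,0],"grip":100}
    - {"translation":[0,0,4],"dr":[0,0,0],"grip":100}
    - {"translation":[-0.4,3.5,1],"dr":[0,0,0],"grip":100}
    - {"translation":[-0.5,4.5,0],"dr":[0,0,-4],"grip":100}
    - {"translation":[-0.5,4.5,0],"dr":[0,0,-5],"grip":100}
    - {"translation":[-0.5,4.5,0],"dr":[0,0,-5],"grip":100}

```text
time_s: 20.85
ee_pos: [0.5698, -0.1448, 0.1684]
eef_rot: [[-0.894, 0.448, 0.002], [0.448, 0.894, -0.0], [-0.002, 0.001, -1.0]]
force: [2.0, -0.8, 0.5]
gripper_width: 0.996
finger_force: 0.0
```

Emit:
move_arm:
  deltas:
    - {"translation":[-0.5,4.5,0],"dr":[0,0,-4.3],"grip":100}
    - {"translation":[-0.5,4.5,0],"dr":[0,0,0],"grip":100}
    - {"translation":[-0.5,3.5,0],"dr":[0,0,0],"grip":100}
    - {"translation":[-0.3,1.8,0],"dr":[0,0,0],"grip":100}
    - {"translation":[0,0,0],"dr":[0,0,0],"grip":100}
    - {"translation":[0,0,0],"dr":[0,0,0],"grip":100}
    - {"translation":[0,0,0],"dr":[0,0,0],"grip":100}

```text
time_s: 21.55
ee_pos: [0.5523, -0.0062, 0.1673]
eef_rot: [[-0.858, 0.513, 0.0], [0.513, 0.858, -0.002], [-0.001, -0.001, -1.0]]
force: [0.1, 0.6, 0.1]
gripper_width: 1.002
finger_force: 0.0
```

```bash
python3 st.py; python3 chk.py .513 -.298 .04 .062 .085 .590 -.315 .04 .088 .11 .552 -.0027 .045 .02 .084; python3 crop.py side 150 80 350 230 c2
```

```text
t 21.55 p(mm) [552.3  -6.2 167.3] ty deg 59.1 zaxis [ 0.    -0.002 -1.   ] F [0.1 0.6 0.1] w 1.002 ff 0.0 q [ 0.46  0.44 -0.67  1.59  0.29  1.22  0.77]
top (0.513,-0.298) 405 c [ 512.1 -295.8] size [56.9 55.5] long 48.7 z95 78.0
top (0.59,-0.315) 88 c [ 589.1 -313.3] size [24.3 24.5] long 90.6 z95 101.2
top (0.552,-0.0027) 167 c [546.7   0.6] size [31.1 42.4] long 157.2 z95 79.7
side (0.513,-0.298) 230 c [ 510.2 -296.1] size [58.6 57.2] long 59.9 z95 77.1
side (0.59,-0.315) 55 c [ 589.1 -316.6] size [21.2 30.3] long 117.8 z95 101.0
side (0.552,-0.0027) 445 c [551.   -3.1] size [33.3 57.8] long 150.3 z95 80.0
```

View pics/c2.png

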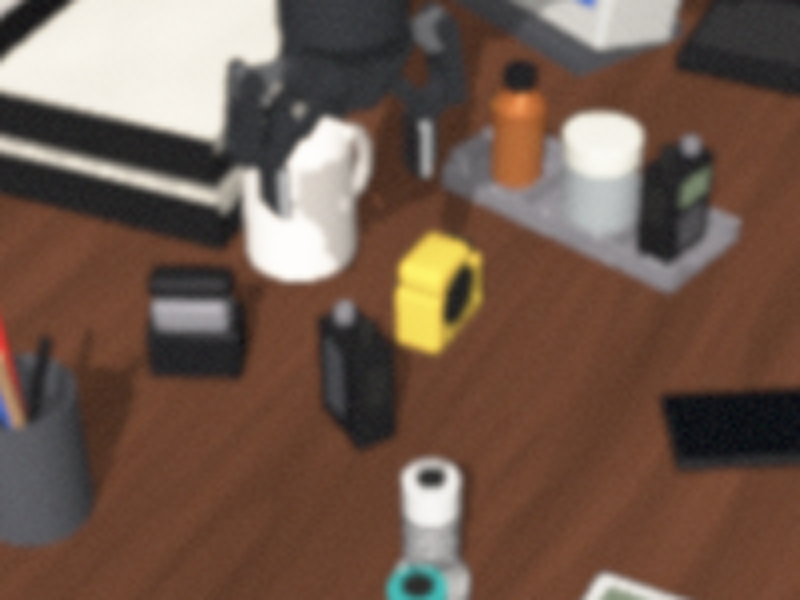

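The sampler tray is filled and everything in it stands upright: the bottle at (517,125), the jar at (603,175) and the radio at (675,205). Next is radio B.

Emit:
move_arm:
  deltas:
    - {"translation":[0,0.3,-2],"dr":[0,0,0],"grip":100}
    - {"translation":[0,0,-3],"dr":[0,0,0],"grip":100}
    - {"translation":[0,0,-3],"dr":[0,0,0],"grip":100}
    - {"translation":[0,0,-3],"dr":[0,0,0],"grip":100}
    - {"translation":[0,0,-2],"dr":[0,0,0],"grip":100}
    - {"translation":[0,0,0],"dr":[0,0,0],"grip":100}
    - {"translation":[0,0,0],"dr":[0,0,0],"grip":60}
    - {"translation":[0,0,0],"dr":[0,0,0],"grip":30}
    - {"translation":[0,0,0],"dr":[0,0,0],"grip":10}
    - {"translation":[0,0,0],"dr":[0,0,0],"grip":10}
    - {"translation":[0,0,0],"dr":[0,0,0],"grip":10}

```text
time_s: 22.75
ee_pos: [0.5527, -0.0008, 0.0385]
eef_rot: [[-0.86, 0.51, 0.002], [0.51, 0.86, -0.001], [-0.002, 0.0, -1.0]]
force: [-0.8, -0.5, 4.3]
gripper_width: 0.35
finger_force: 41.0
```

Emit:
move_arm:
  deltas:
    - {"translation":[0,0,2],"dr":[0,0,0],"grip":10}
    - {"translation":[0,0,4],"dr":[0,0,0],"grip":10}
    - {"translation":[0,0,4],"dr":[0,0,0],"grip":10}
    - {"translation":[-0.3,1.5,2],"dr":[0,0,-4],"grip":10}
    - {"translation":[-0.7,3,0],"dr":[0,0,-7],"grip":10}
    - {"translation":[-0.8,4,0],"dr":[0,0,-8],"grip":10}
    - {"translation":[-0.8,4,0],"dr":[0,0,-8],"grip":10}
    - {"translation":[-0.8,4,0],"dr":[0,0,-8],"grip":10}
    - {"translation":[-0.8,4,0],"dr":[0,0,-8],"grip":10}
    - {"translation":[-0.8,4,0],"dr":[0,0,-8],"grip":10}
    - {"translation":[-0.8,3.5,0],"dr":[0,0,-8],"grip":10}
    - {"translation":[-0.7,2,0],"dr":[0,0,-8],"grip":10}

```text
time_s: 23.95
ee_pos: [0.4843, 0.3038, 0.1569]
eef_rot: [[0.134, 0.991, -0.002], [0.991, -0.134, 0.003], [0.002, -0.002, -1.0]]
force: [-0.2, -0.4, -1.8]
gripper_width: 0.346
finger_force: 40.5
```

Emit:
move_arm:
  deltas:
    - {"translation":[0,0.7,0],"dr":[0,0,-7],"grip":10}
    - {"translation":[0,0,0],"dr":[0,0,-5.3],"grip":10}
    - {"translation":[0,0,-2],"dr":[0,0,0],"grip":10}
    - {"translation":[0,0,-3],"dr":[0,0,0],"grip":10}
    - {"translation":[0,0,-2],"dr":[0,0,0],"grip":10}
    - {"translation":[0,0,0],"dr":[0,0,0],"grip":10}
    - {"translation":[0,0,0],"dr":[0,0,0],"grip":10}
    - {"translation":[0,0,0],"dr":[0,0,0],"grip":10}

```text
time_s: 24.75
ee_pos: [0.4876, 0.3074, 0.0887]
eef_rot: [[0.341, 0.94, 0.002], [0.94, -0.341, 0.002], [0.002, 0.001, -1.0]]
force: [0.1, -0.4, -1.4]
gripper_width: 0.344
finger_force: 40.4
```

```bash
python3 st.py; python3 chk.py .488 .306 .045 .092 .135; python3 crop.py top 90 140 240 270 c3
```

```text
t 24.75 p(mm) [487.6 307.4  88.7] ty deg -20.0 zaxis [ 0.002  0.002 -1.   ] F [ 0.1 -0.4 -1.4] w 0.344 ff 40.4 q [-0.28  0.52 -0.44  1.62  0.24  1.05 -1.14]
top (0.488,0.306) 90 c [498. 291.] size [47.3 22.2] long 8.8 z95 133.2
side (0.488,0.306) 368 c [491.8 315.2] size [65.2 43.6] long 15.7 z95 131.9
```

View pics/c3.png

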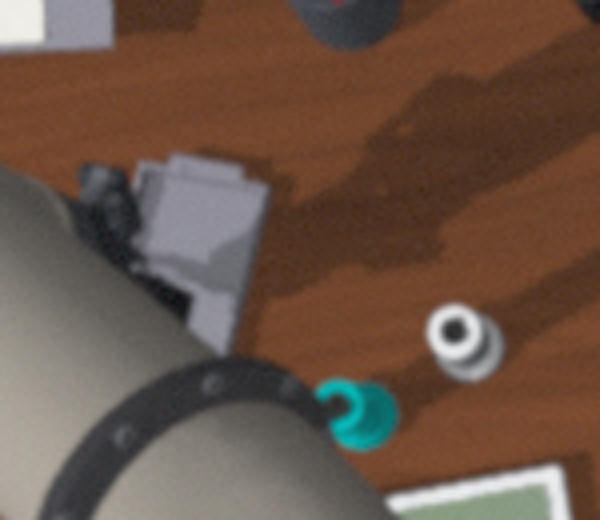

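The arm hides most of the tray's near half, so I'm relying on the measured pose, which is on target. The torch at (462,335) and the teal decoy at (360,415) are untouched. Lowering the radio.

Emit:
move_arm:
  deltas:
    - {"translation":[0,0,-2],"dr":[0,0,0],"grip":10}
    - {"translation":[0,0,-1.5],"dr":[0,0,0],"grip":10}
    - {"translation":[0,0,-0.6],"dr":[0,0,0],"grip":10}
    - {"translation":[0,0,-0.3],"dr":[0,0,0],"grip":10}
    - {"translation":[0,0,-0.2],"dr":[0,0,0],"grip":10}
    - {"translation":[0,0,-0.1],"dr":[0,0,0],"grip":10}
    - {"translation":[0,0,0],"dr":[0,0,0],"grip":10}
    - {"translation":[0,0,0],"dr":[0,0,0],"grip":10}

```text
time_s: 25.65
ee_pos: [0.4872, 0.307, 0.0426]
eef_rot: [[0.341, 0.94, 0.002], [0.94, -0.341, 0.0], [0.001, 0.001, -1.0]]
force: [-1.9, -1.1, 4.4]
gripper_width: 0.347
finger_force: 41.5
```

Emit:
move_arm:
  deltas:
    - {"translation":[0,0,0],"dr":[0,0,0],"grip":40}
    - {"translation":[0,0,0],"dr":[0,0,0],"grip":50}
    - {"translation":[0,0,0],"dr":[0,0,0],"grip":60}
    - {"translation":[0,0,0],"dr":[0,0,0],"grip":60}
    - {"translation":[0,0,1],"dr":[0,0,0],"grip":60}
    - {"translation":[0,0,3],"dr":[0,0,0],"grip":60}
    - {"translation":[0,0,4],"dr":[0,0,0],"grip":60}
    - {"translation":[0,0,4],"dr":[0,0,0],"grip":100}
    - {"translation":[-0.3,-1,0.5],"dr":[0,0,8],"grip":100}
    - {"translation":[-0.5,-2,0],"dr":[0,0,8.3],"grip":100}
    - {"translation":[-0.6,-2,0],"dr":[0,0,8.3],"grip":100}
    - {"translation":[-0.6,-2,0],"dr":[0,0,8.3],"grip":100}

```text
time_s: 26.85
ee_pos: [0.4667, 0.236, 0.1662]
eef_rot: [[-0.23, 0.973, 0.001], [0.973, 0.23, 0.0], [-0.0, 0.001, -1.0]]
force: [-0.5, -0.8, 0.5]
gripper_width: 0.995
finger_force: 0.0
```

Emit:
move_arm:
  deltas:
    - {"translation":[-0.6,-2,0],"dr":[0,0,8.2],"grip":100}
    - {"translation":[-0.6,-2,0],"dr":[0,0,8.2],"grip":100}
    - {"translation":[-0.6,-2,0],"dr":[0,0,8.2],"grip":100}
    - {"translation":[-0.6,-2,0],"dr":[0,0,8.2],"grip":100}
    - {"translation":[-0.6,-2.5,0],"dr":[0,0,8.2],"grip":100}
    - {"translation":[-0.4,-2.1,0],"dr":[0,0,8.2],"grip":100}
    - {"translation":[0,0,0],"dr":[0,0,7.9],"grip":100}
    - {"translation":[0,0,0],"dr":[0,0,0],"grip":100}
    - {"translation":[0,0,0],"dr":[0,0,0],"grip":100}
    - {"translation":[0,0,0],"dr":[0,0,0],"grip":100}

```text
time_s: 27.85
ee_pos: [0.4329, 0.1112, 0.1657]
eef_rot: [[-0.94, 0.342, 0.001], [0.342, 0.94, 0.0], [-0.0, 0.001, -1.0]]
force: [-0.4, -0.2, 0.5]
gripper_width: 0.997
finger_force: 0.0
```

```bash
python3 st.py; python3 chk.py .488 .306 .045 .066 .088 .433 .111 .04 .086 .103 .399 .1885 .04 .086 .103
```

```text
t 27.85 p(mm) [432.9 111.2 165.7] ty deg 70.0 zaxis [ 0.001  0.    -1.   ] F [-0.4 -0.2  0.5] w 0.997 ff 0.0 q [ 0.34  0.22 -0.73  1.86  0.16  1.12  0.78]
top (0.488,0.306) 249 c [486.9 306.9] size [53.8 32.5] long 70.4 z95 84.8
top (0.433,0.111) few 0
top (0.399,0.1885) few 0
side (0.488,0.306) 367 c [487.4 306.8] size [55.5 33.4] long 70.3 z95 84.0
side (0.433,0.111) 151 c [434.9 110.7] size [30.2 32.1] long 96.9 z95 99.6
side (0.399,0.1885) 179 c [401.6 186.7] size [31.8 32.2] long 163.4 z95 99.3
```

Emit:
move_arm:
  deltas:
    - {"translation":[0.1,0,-2],"dr":[0,0,0],"grip":100}
    - {"translation":[0,0,-3],"dr":[0,0,0],"grip":100}
    - {"translation":[0,0,-3],"dr":[0,0,0],"grip":100}
    - {"translation":[0,0,-3],"dr":[0,0,0],"grip":100}
    - {"translation":[0,0,-1.7],"dr":[0,0,0],"grip":100}
    - {"translation":[0,0,0],"dr":[0,0,0],"grip":100}
    - {"translation":[0,0,0],"dr":[0,0,0],"grip":60}
    - {"translation":[0,0,0],"dr":[0,0,0],"grip":35}
    - {"translation":[0,0,0],"dr":[0,0,0],"grip":10}
    - {"translation":[0,0,0],"dr":[0,0,0],"grip":10}
    - {"translation":[0,0,0],"dr":[0,0,0],"grip":10}

```text
time_s: 29.05
ee_pos: [0.4347, 0.1108, 0.0393]
eef_rot: [[-0.94, 0.342, 0.002], [0.342, 0.94, 0.0], [-0.002, 0.001, -1.0]]
force: [0.1, -0.9, 5.8]
gripper_width: 0.359
finger_force: 39.2
```

Emit:
move_arm:
  deltas:
    - {"translation":[0,0,2],"dr":[0,0,0],"grip":10}
    - {"translation":[0,0,4],"dr":[0,0,0],"grip":10}
    - {"translation":[0,0,4],"dr":[0,0,0],"grip":10}
    - {"translation":[0.8,0.8,3],"dr":[0,0,0],"grip":10}
    - {"translation":[1.9,2.8,0],"dr":[0,0,0],"grip":10}
    - {"translation":[2,3.2,0],"dr":[0,0,0],"grip":10}
    - {"translation":[2,3.2,0],"dr":[0,0,0],"grip":10}
    - {"translation":[2,3.2,0],"dr":[0,0,0],"grip":10}
    - {"translation":[1.5,2.8,0],"dr":[0,0,0],"grip":10}
    - {"translation":[1,1.5,0],"dr":[0,0,0],"grip":10}
    - {"translation":[0,0,0],"dr":[0,0,0],"grip":10}
    - {"translation":[0,0,-2],"dr":[0,0,0],"grip":10}

```text
time_s: 30.25
ee_pos: [0.547, 0.2867, 0.1503]
eef_rot: [[-0.94, 0.341, 0.004], [0.341, 0.94, 0.002], [-0.003, 0.004, -1.0]]
force: [0.2, -0.4, -1.1]
gripper_width: 0.36
finger_force: 40.1
```

Emit:
move_arm:
  deltas:
    - {"translation":[0,0,-3],"dr":[0,0,0],"grip":10}
    - {"translation":[0,0,-3],"dr":[0,0,0],"grip":10}
    - {"translation":[0,0,0],"dr":[0,0,0],"grip":10}
    - {"translation":[0,0,0],"dr":[0,0,0],"grip":10}
    - {"translation":[0,0,0],"dr":[0,0,0],"grip":10}

```text
time_s: 30.75
ee_pos: [0.5469, 0.2859, 0.0904]
eef_rot: [[-0.94, 0.342, 0.003], [0.342, 0.94, 0.002], [-0.002, 0.003, -1.0]]
force: [0.8, 0.4, -1.0]
gripper_width: 0.356
finger_force: 40.1
```

Contact is expected at about 0.0433, so I need to go down 4.7 cm.

Emit:
move_arm:
  deltas:
    - {"translation":[0,0,-2],"dr":[0,0,0],"grip":10}
    - {"translation":[0,0,-1.5],"dr":[0,0,0],"grip":10}
    - {"translation":[0,0,-0.6],"dr":[0,0,0],"grip":10}
    - {"translation":[0,0,-0.3],"dr":[0,0,0],"grip":10}
    - {"translation":[0,0,-0.2],"dr":[0,0,0],"grip":10}
    - {"translation":[0,0,-0.1],"dr":[0,0,0],"grip":10}
    - {"translation":[0,0,-0.1],"dr":[0,0,0],"grip":10}
    - {"translation":[0,0,0],"dr":[0,0,0],"grip":10}
    - {"translation":[0,0,0],"dr":[0,0,0],"grip":10}

```text
time_s: 31.65
ee_pos: [0.5458, 0.2855, 0.0434]
eef_rot: [[-0.94, 0.341, 0.001], [0.341, 0.94, -0.001], [-0.001, -0.001, -1.0]]
force: [-3.7, -3.1, 11.6]
gripper_width: 0.358
finger_force: 41.4
```

Emit:
move_arm:
  deltas:
    - {"translation":[0,0,0],"dr":[0,0,0],"grip":40}
    - {"translation":[0,0,0],"dr":[0,0,0],"grip":50}
    - {"translation":[0,0,0],"dr":[0,0,0],"grip":65}
    - {"translation":[0,0,0],"dr":[0,0,0],"grip":70}
    - {"translation":[0,0,1],"dr":[0,0,0],"grip":70}
    - {"translation":[0,0,3],"dr":[0,0,0],"grip":70}
    - {"translation":[0,0,4],"dr":[0,0,0],"grip":70}
    - {"translation":[0,0,4],"dr":[0,0,0],"grip":70}
    - {"translation":[0,-3,2],"dr":[0,0,0],"grip":100}
    - {"translation":[0,-4,0],"dr":[0,0,0],"grip":100}
    - {"translation":[0,-4,0],"dr":[0,0,0],"grip":100}
    - {"translation":[0,-4,0],"dr":[0,0,0],"grip":100}

```text
time_s: 32.85
ee_pos: [0.5459, 0.1343, 0.1814]
eef_rot: [[-0.94, 0.341, 0.002], [0.341, 0.94, 0.0], [-0.001, 0.001, -1.0]]
force: [1.8, -0.3, -0.1]
gripper_width: 1.0
finger_force: 0.0
```

Emit:
move_arm:
  deltas:
    - {"translation":[0,-4,0],"dr":[0,0,0],"grip":100}
    - {"translation":[0,-4,0],"dr":[0,0,0],"grip":100}
    - {"translation":[0,-4,0],"dr":[0,0,0],"grip":100}
    - {"translation":[0,0,0],"dr":[0,0,0],"grip":100}
    - {"translation":[0,0,0],"dr":[0,0,0],"grip":100}
    - {"translation":[0,0,0],"dr":[0,0,0],"grip":100}

```text
time_s: 33.45
ee_pos: [0.5458, 0.0173, 0.1809]
eef_rot: [[-0.941, 0.339, 0.001], [0.339, 0.941, 0.001], [-0.0, 0.002, -1.0]]
force: [-0.6, 1.0, -0.5]
gripper_width: 1.002
finger_force: 0.0
```

```bash
python3 st.py; python3 chk.py .488 .306 .04 .066 .086 .546 .2855 .04 .086 .105 .445 -.284 .032 .066 .086 .512 -.297 .04 .06 .085 .590 -.315 .04 .088 .11 .68 -.008 .055 .02 .085 .556 -.124 .05 .02 .075 .706 -.161 .07 .03 .1; python3 -c "
import cv2,numpy as np
t=cv2.imread('pics/last_top.png')[90:290,100:410];s=cv2.imread('pics/last_side.png')[70:300,130:440]
cv2.imwrite('pics/end.png',cv2.resize(np.vstack([t,s]),None,fx=1.39,fy=1.39,interpolation=cv2.INTER_CUBIC))"
```

```text
t 33.45 p(mm) [545.8  17.3 180.9] ty deg 70.2 zaxis [ 0.001  0.001 -1.   ] F [-0.6  1.  -0.5] w 1.002 ff 0.0 q [ 0.45  0.42 -0.7   1.58  0.28  1.24  0.93]
top (0.488,0.306) 238 c [487.  306.6] size [53.4 32.9] long 70.3 z95 84.2
top (0.546,0.2855) 158 c [545.2 287.7] size [30.2 33.1] long 159.6 z95 103.1
top (0.445,-0.284) 265 c [ 446.7 -281.1] size [54.4 36. ] long 77.8 z95 83.5
top (0.512,-0.297) 409 c [ 512.1 -295.5] size [56.  54.9] long 82.6 z95 77.6
top (0.59,-0.315) 89 c [ 589.1 -313.8] size [23.3 25.1] long 123.6 z95 101.4
top (0.68,-0.008) few 0
top (0.556,-0.124) 27 c [ 561.3 -150.8] size [10.1 25.3] long 179.3 z95 56.2
top (0.706,-0.161) 1091 c [ 713.8 -167. ] size [125.3 104. ] long 5.4 z95 91.9
side (0.488,0.306) 355 c [487.1 306.7] size [55.6 32.5] long 72.2 z95 83.9
side (0.546,0.2855) 194 c [544.5 286.5] size [30.  32.6] long 128.7 z95 103.0
side (0.445,-0.284) 155 c [ 445.1 -282.8] size [57.6 34.1] long 81.6 z95 83.5
side (0.512,-0.297) 244 c [ 508.4 -297.1] size [60.8 58.1] long 79.7 z95 77.1
side (0.59,-0.315) 57 c [ 587.9 -314.4] size [21.1 28.2] long 117.0 z95 101.2
side (0.68,-0.008) 526 c [679.7  -7.2] size [64.9 42.9] long 27.6 z95 76.1
side (0.556,-0.124) 369 c [ 552.4 -122. ] size [69.5 35.1] long 83.4 z95 65.8
side (0.706,-0.161) 659 c [ 711.7 -156.2] size [123.2 101.5] long 21.4 z95 91.4
```

View pics/end.png

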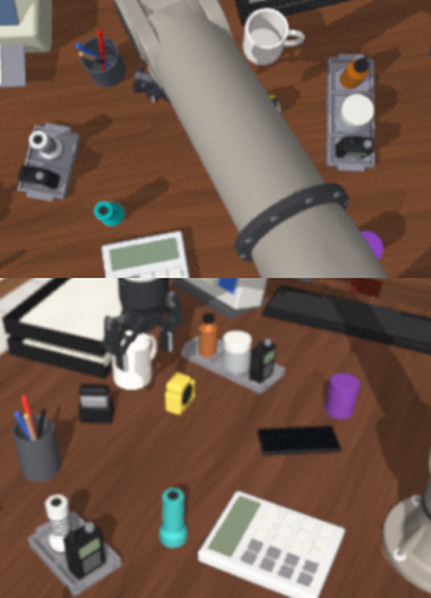

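The end view shows both trays filled with everything upright: the torch at (40,145) and a radio at (40,178) in the gate tray; the bottle at (354,72), the jar at (357,110) and a radio at (352,147) in the sampler tray. The stamp, tape and mug stand where they were. Handing in.

```bash
python3 -c "
from rig import *
print(finish_job())"
```

```text
the job is handed in; nothing more can be done
None
```

I filled both issue trays and handed the job in at about 33 s. The final check showed every item upright on its compartment floor and the stamp, tape measure and mug where they were; the hand-in gave no verdict.

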